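# Snap the packed lunchbox shut

### The arm

A 6-joint arm with a two-finger parallel gripper is mounted at the origin on a cart in front of the work surface, level with it; the furniture and walls round the work are solid. World frame = base frame: x ahead of the robot, y to its left, z up, the work surface at z = 0. Lengths are in m, angles in rad, forces in N, time in s.
With the tool pointing down it reaches from about 0.35 to 0.975 m from the base axis. Payload 4.9 kg.
Tool frame: the origin (TCP) lies midway between the tips of the shut fingers; the grasp point (between the pads) lies 19 mm behind it; z points along the fingers, y is the line along which they close (so a half turn about z gives the same grasp; the last joint's range is limited). The gripper opens to 85 mm and grips with 20 to 120 N. Pads are 22 mm wide; open, the fingers measure 114 mm over their backs; the gripper's body (76 mm by 85 mm) begins 54 mm behind the grasp point. The pads swing forward as they close: fully open they stand 13 mm farther back than shut.
Start: joints at [-1.255, 0.053, 1.613, -0, 1.476, -0.119], TCP at [0.263, -0.567, 0.231] pointing down, gripper open.
Joint ranges: [-3.01, 3.01], [-1.01, 2.22], [0.06, 2.58], [-1.02, 4.17], [0.09, 2.62], [-3.14, 3.14]. Speed limits (rad/s): [2.57, 2.57, 3.14, 3.14, 3.14, 3.14].

### API

Orientations are given as a unit quaternion [w, x, y, z].
In Python, from plant import * gives the robot as it stands.
- The arm moves only by the tool jog_arm, never from a script. Its argument "targets" is a list of rows, each a list of 3 entries, a list of its own where there are three numbers: the shift along the tool's x, y, z in units of 25 mm (1.0 is 25 mm), then the turn, a rotation vector about the tool's x, y, z in units of 8 degrees (1.0 is 8 degrees), then the opening in per cent of the stroke, from 0 (shut) to 100 (fully open). A call has 1 to 8 rows; each row is the pose to reach, as a shift and turn from the pose commanded when the call began, along the tool's axes at that moment; what a row does not reach only later rows make up. A row lasts 1/8 s, in which the tool goes at most 62.5 mm and 10.7 degrees, less where a joint would pass 70% of its speed; a pose out of reach is approached as far as the arm can. A call with a gripper value outside its range is refused whole. The fingers move at their own pace and stop on an object; the grip force is fixed at half the most. Time passes only in rows, so rows that repeat a pose let the fingers close. It gives the time, the measured TCP pose, the force, the opening and the grip force at its end, in the units of the state.
- state(): the state, without advancing time (a new reading comes with each control period).
- grab_frame(name): name is "side" or "top" or "wrist"; returns (picture, depth): 420x560x3 uint8, red, green, blue; 420x560 float32, m along the optical axis (not along the pixel's ray), 0 where there is no reading.
- camera_params(name): a dict with "fovy" (degrees; the focal length in pixels is half the picture's height over the tangent of half this angle, whatever the lens; pixels are square), "cx", "cy" (the principal point, pixels), "rvec" (rotation vector, rad) and "tvec" (3), from world to camera coordinates, as OpenCV has them; the wrist camera has in their place "hand_eye" (4x4, takes a point from camera to tool coordinates, whose origin is the TCP and whose axes are the flange's). Camera axes: x right, y down, z forward; pixel columns grow to the right and rows downward; lengths in m; the calibration is good to about 2 mm. A picture is of the moment at which its call begins: read the wrist's pose just before it. camera_params takes no time and is no camera call.
- job_done(): hands the job in; it is judged then, once.
The state is a dict: "time": time; "joint_pos": joint angles; "joint_vel": joint speeds; "joint_efforts": joint torques, N m; "tool_pos": TCP position; "tool_rot": TCP orientation; "contact_force": force on the tool from outside, world axes, zero at the start; "ft_torque": the same for the moment, N m; "gripper_width": opening from 0.0 (shut) to 1.0 (fully open); "grasp_force": force on a finger pad.
Only numpy, scipy, OpenCV 4.12 (cv2) and the standard library are available. Lean on these libraries where they do the work, as an engineer would, in place of code of your own. Each camera call takes 0.05 s, during which the arm holds its last target. There are 200 camera calls.

### The job

The orange lunchbox is packed: press the free edge of its lid down until the catch clicks and the lid stays shut by itself, then let go. The blue lunchbox still has to be filled, so leave its lid open, and do not shove either box about.

Things in the scene. Friction and masses are not known exactly. Their poses are not given: they have to be found in the camera images.
- orange_box: orange lunchbox, loose, about 0.9 kg, body 130 (x) by 170 (y) by 58 mm high; origin: centre of its underside, z up. Lid hinged on the +x rim (x=+65, z=58), away from the robot; free edge at -x, facing the robot. White thumb pad on the middle of the lid's free edge, 24 (x) by 56 mm: press here; with the lid shut its centre is at box (-53, 0, 70) mm, 70 being its flat top.
- orange_lid (a joint): orange lid angle, rad: 0 = shut, grows as it opens. Starts ajar near 0.3 on a weak hinge spring that lifts it again if let go before the catch. Pressing the pad straight down takes about 1 N, then 5 to 10 N as the white tongue on the lid's edge passes a spring nose in the front wall (between 0.09 and 0.04); then the lid drops on its stop and the catch holds it below 0.015.
- blue_box: blue lunchbox, loose, empty; otherwise the same shape, lid, hinge, catch, origin and axes as the orange one.
- blue_lid (a joint): angle of the blue lid, rad, same meaning; it starts ajar at about 0.3 and must stay ajar.
Not all that is in view belongs to the job. Of the things that look like the blue_box, the larger one is meant.

How it is judged:
By the outcome, as a careful person would: the job done as asked, in the order asked, and still so for the second after the job is handed in, with the robot touching nothing.
It also fails if it takes over 29 s, if anything falls off the work surface, if the arm or the gripper's body presses on something with over 40 N, if the wrist force passes 120 N, or if a joint passes its speed limit or range.

## Working session

There is one attempt and no reset: what is moved stays moved. The work goes in short steps, Python scripts to look and compute and a tool call to move; the robot and the scene stay as the last step left them, time stands still between calls to the robot, and variables do not carry over. Pictures are saved under pics/ and viewed, at most 10 in all, crops included, and the job is handed in when it is done.

Besides the shell and the picture viewer there is one more tool, called after "Emit:" by a JSON object that holds its "fn" and its "kwargs", one argument or row to a line. jog_arm: Moves the arm, as the interface text tells. Its arguments: {"type":"object","properties":{"targets":{"type":"array"}},"required":["targets"]}

```bash
mkdir -p pics; cat > h.py <<'E'
from plant import *
import numpy as np, cv2
def cam(n):
    p=camera_params(n); f=210/np.tan(np.radians(p['fovy'])/2)
    R=cv2.Rodrigues(np.array(p['rvec'],float))[0]; return f,p['cx'],p['cy'],R,np.array(p['tvec'],float).ravel()
def cloud(n,d):
    f,cx,cy,R,t=cam(n); v,u=np.mgrid[:420,:560]
    P=np.stack([(u-cx)/f*d,(v-cy)/f*d,d],-1)
    return (P-t)@R
E
python3 - <<'E'
from h import *
s=state();print(s['time'],s['tool_pos'],s['tool_rot'])
for n in('top','side'):
    im,d=grab_frame(n); np.savez('pics/%s.npz'%n,im=im,d=d)
    cv2.imwrite('pics/%s.png'%n,im[...,::-1]); print(camera_params(n))
a=[cv2.imread('pics/%s.png'%n) for n in('top','side')]
E
```

```text
0.0 [ 0.26307275 -0.5662643   0.23006685] [-1.00519085e-03  9.76461665e-01  2.15688659e-01 -9.16659875e-05]
{'fovy': 46.376529718369525, 'cx': 268.93231110351377, 'cy': 206.48960878345918, 'rvec': array([ 2.14299519, -2.13561133,  0.20886001]), 'tvec': array([-0.05689544,  0.58465079,  0.96440093])}
{'fovy': 55.35095719775582, 'cx': 275.6969652800796, 'cy': 212.66590732266246, 'rvec': array([ 0.60172331, -2.40465104,  1.48551774]), 'tvec': array([0.49022874, 0.2127438 , 0.62842575])}
```

View pics/top.png

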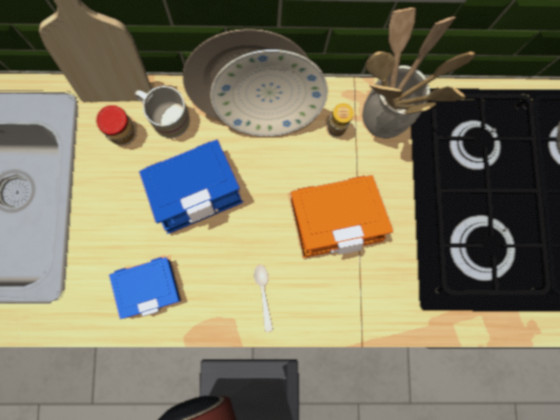

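View pics/side.png

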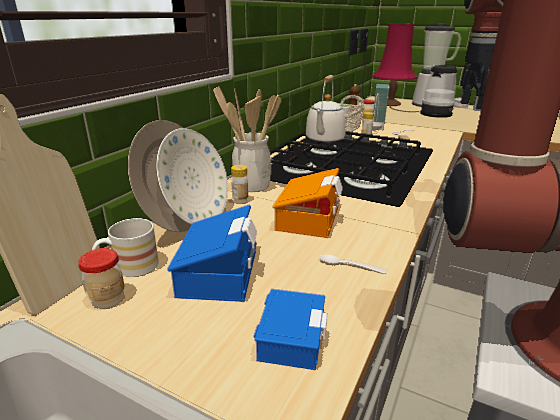

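Top view: the orange box is centred near (341,215) with its white pad at (348,237). The large blue box is at (192,185), and a small decoy sits at (145,288). In the side view both large lids are ajar. Next I'll measure the pad and the box yaw.

```bash
python3 - <<'E'
from h import *
np.set_printoptions(precision=4,suppress=True)
z=np.load('pics/top.npz');im,d=z['im'],z['d'];W=cloud('top',d)
hsv=cv2.cvtColor(im,cv2.COLOR_RGB2HSV)
roi=np.zeros(d.shape,bool);roi[160:275,280:410]=1
o=(hsv[...,0]<14)&(hsv[...,1]>200)&(hsv[...,2]>90)&roi&(d>0)
w=(hsv[...,1]<60)&(hsv[...,2]>150)&roi&(d>0)
n,l,st,c=cv2.connectedComponentsWithStats(w.astype(np.uint8))
k=1+np.argmax(st[1:,4]);print(st[k],c[k])
P=W[l==k];print('white pct',np.percentile(P,[5,25,50,75,95],axis=0))
pt=P[P[:,2]>np.percentile(P[:,2],60)]
print('table z',np.median(W[280:300,300:340,2]))
O=W[o&(W[...,2]>.05)];
# plane fit of lid, RANSAC-lite
A=np.c_[O[:,:2],np.ones(len(O))];m=np.ones(len(O),bool)
for _ in range(8):
    q=np.linalg.lstsq(A[m],O[m,2],rcond=None)[0];m=abs(A@q-O[:,2])<.004
print('plane',q,m.mean(),'angle',np.arctan(np.hypot(*q[:2])),'downhill yaw',np.arctan2(-q[1],-q[0]))
r=cv2.minAreaRect(O[m][:,:2].astype(np.float32));print(r,cv2.boxPoints(r))
print('white on upper plane', [ (lambda S:(S.mean(0),np.ptp(S,axis=0),len(S)))(P[abs(np.c_[P[:,:2],np.ones(len(P))]@q-P[:,2])<.008])])
r=cv2.minAreaRect(P[P[:,2]>.09][:,:2].astype(np.float32));print(r)
b=(hsv[...,0]>100)&(hsv[...,0]<125)&(hsv[...,1]>150);b[:,260:]=0;b[240:]=0
print('blue',np.percentile(W[b&(W[...,2]>.03)],[1,50,99],axis=0))
s=state();print(cv2.Rodrigues(np.eye(3))[0].ravel(),s['tool_rot'])
E
```

```text
[333 226  30  28 551] [348.4592 237.9728]
white pct [[ 0.4929 -0.2307  0.0994]
 [ 0.5031 -0.22    0.1079]
 [ 0.5148 -0.2078  0.1108]
 [ 0.5247 -0.1959  0.1131]
 [ 0.5331 -0.1845  0.1155]]
table z -0.00019849991178852482
plane [-0.3464 -0.0628  0.2738] 0.5941558441558441 angle 0.33851448794369077 downhill yaw 0.17946860885443072
((0.5686692595481873, -0.19014215469360352), (0.1279577910900116, 0.16455474495887756), 12.089133262634277) [[ 0.4889 -0.1231]
 [ 0.5233 -0.284 ]
 [ 0.6485 -0.2572]
 [ 0.614  -0.0963]]
white on upper plane [(array([ 0.5158, -0.2079,  0.1111]), array([0.0437, 0.0565, 0.0166]), 483)]
((0.5135213136672974, -0.20964854955673218), (0.04475028067827225, 0.05540040135383606), 15.595479965209961)
blue [[0.5402 0.0108 0.0399]
 [0.6305 0.1132 0.092 ]
 [0.7101 0.198  0.1163]]
[0. 0. 0.] [-0.0009  0.9765  0.2157 -0.0001]
```

Yaw is about 12°. The open pad is at about (0.516,-0.208,0.111), which matches a lid angle near 0.33. The shut pad should end up at about (0.511,-0.208,0.070). I'll go above it with the fingers shut.

Emit:
{"fn": "jog_arm", "kwargs": {
  "targets": [
    [[2, -1.1, 0.2], [0, 0, 0.3], 0],
    [[4, -2.3, 0.4], [0, 0, 0.6], 0],
    [[6, -3.5, 0.6], [0, 0, 0.9], 0],
    [[8, -4.7, 0.8], [0, 0, 1.2], 0],
    [[10, -5.9, 1], [0, 0, 1.4], 0],
    [[12, -7, 1.2], [0, 0, 1.6], 0],
    [[14, -8.1, 1.4], [0, 0, 1.6], 0],
    [[15.1, -8.8, 1.5], [0, 0, 1.6], 0]
  ]
}}

```text
time: 1.1
tool_pos: [0.5137, -0.2058, 0.1929]
tool_rot: [-0.001, 0.994, 0.107, -0.0]
contact_force: [0.1, -0.6, 0.6]
gripper_width: -0.005
grasp_force: 0.0
```

```bash
python3 - <<'E'
from h import *
s=state();print(s['time'],s['tool_pos'],s['tool_rot'],s['gripper_width'],s['contact_force'])
from scipy.spatial.transform import Rotation as Ro
R=Ro.from_quat(np.roll(s['tool_rot'],-1)).as_matrix();print(R.round(3))
p=camera_params('wrist');H=np.array(p['hand_eye'])
im,d=grab_frame('wrist');cv2.imwrite('pics/w1.png',im[...,::-1])
f=210/np.tan(np.radians(p['fovy'])/2);v,u=np.mgrid[:420,:560]
P=np.stack([(u-p['cx'])/f*d,(v-p['cy'])/f*d,d],-1)
W=(P@H[:3,:3].T+H[:3,3])@R.T+s['tool_pos']
hsv=cv2.cvtColor(im,cv2.COLOR_RGB2HSV)
near=np.linalg.norm(W[...,:2]-[.515,-.207],axis=-1)<.06
w=((hsv[...,1]<60)&(hsv[...,2]>150)&near&(d>0)&(W[...,2]<.125)&(W[...,2]>.08)).astype(np.uint8)
n,l,st,c=cv2.connectedComponentsWithStats(w);k=1+np.argmax(st[1:,4]);Q=W[l==k]
print(st[k],c[k],np.percentile(Q,[2,50,98],axis=0).round(4))
e=np.array([.978,.208]);g=np.array([-.208,.978])
print('box axes',np.percentile(np.c_[(Q[:,:2]-[.515,-.207])@e,(Q[:,:2]-[.515,-.207])@g],[1,50,99],axis=0).round(4))
E
```

```text
1.1 [ 0.5136889  -0.20575232  0.19290365] [-5.19152079e-04  9.94299459e-01  1.06621398e-01 -4.40834699e-04] -0.005136799215745984 [ 0.10934022 -0.59902054  0.61156787]
[[ 0.977  0.212 -0.001]
 [ 0.212 -0.977  0.001]
 [-0.001 -0.001 -1.   ]]
[ 251  184   82   34 2585] [289.0893617  199.72340426] [[ 0.5117 -0.2297  0.1067]
 [ 0.5255 -0.2039  0.1108]
 [ 0.5384 -0.1795  0.1148]]
box axes [[-0.0005 -0.0268]
 [ 0.0107  0.0008]
 [ 0.0207  0.0263]]
```

View pics/w1.png

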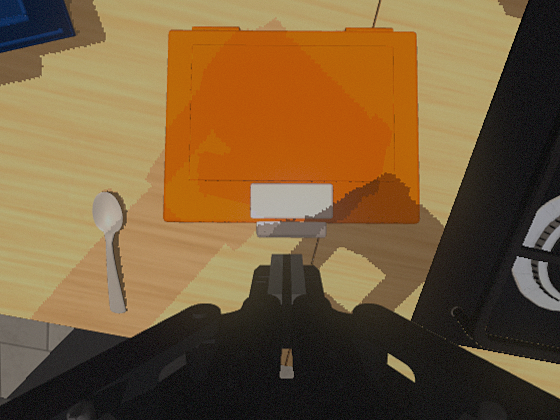

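Wrist view: the pad spans (251–333, 184–218) and its open centre is (0.5255,-0.204). The box is aligned with the tool. I'll shift +6 mm along tool x and descend to just above the pad.

Emit:
{"fn": "jog_arm", "kwargs": {
  "targets": [
    [[0.25, 0, 1], [0, 0, 0], 0],
    [[0.25, 0, 2], [0, 0, 0], 0],
    [[0.25, 0, 2.8], [0, 0, 0], 0],
    [[0.25, 0, 3.1], [0, 0, 0], 0],
    [[0.25, 0, 3.3], [0, 0, 0], 0],
    [[0.25, 0, 3.5], [0, 0, 0], 0],
    [[0.25, 0, 3.7], [0, 0, 0], 0],
    [[0.25, 0, 3.9], [0, 0, 0], 0]
  ]
}}

```text
time: 2.15
tool_pos: [0.5194, -0.2072, 0.0965]
tool_rot: [0.0, 0.994, 0.105, 0.0]
contact_force: [-0.2, -0.9, 0.8]
gripper_width: 0.003
grasp_force: 0.3
```

Emit:
{"fn": "jog_arm", "kwargs": {
  "targets": [
    [[0, 0, 0.15], [0, 0, 0], 0],
    [[0, 0, 0.3], [0, 0, 0], 0],
    [[0, 0, 0.45], [0, 0, 0], 0],
    [[0, 0, 0.6], [0, 0, 0], 0],
    [[0, 0, 0.7], [0, 0, 0], 0],
    [[0, 0, 0.8], [0, 0, 0], 0]
  ]
}}

```text
time: 2.9
tool_pos: [0.5191, -0.2072, 0.0784]
tool_rot: [-0.0, 0.994, 0.106, -0.001]
contact_force: [-7.8, 2.5, 13.3]
gripper_width: 0.003
grasp_force: 6.5
```

Emit:
{"fn": "jog_arm", "kwargs": {
  "targets": [
    [[0, 0, 0.1], [0, 0, 0], 0],
    [[0, 0, 0.2], [0, 0, 0], 0],
    [[0, 0, 0.25], [0, 0, 0], 0]
  ]
}}

```text
time: 3.28
tool_pos: [0.5192, -0.2071, 0.0699]
tool_rot: [0.0, 0.994, 0.105, 0.0]
contact_force: [-1.3, -0.8, 5.2]
gripper_width: -0.002
grasp_force: 3.3
```

Emit:
{"fn": "jog_arm", "kwargs": {
  "targets": [
    [[0, 0, 0.1], [0, 0, 0], 0],
    [[0, 0, 0.1], [0, 0, 0], 0]
  ]
}}

```text
time: 3.52
tool_pos: [0.5192, -0.2072, 0.0697]
tool_rot: [-0.0, 0.994, 0.106, -0.0]
contact_force: [-7.7, 2.0, 13.9]
gripper_width: -0.0
grasp_force: 6.9
```

The lid is firmly on its stop: force is rising with no further motion at 0.070. Next I'll lift and check.

Emit:
{"fn": "jog_arm", "kwargs": {
  "targets": [
    [[0, 0, -0.4], [0, 0, 0], 0],
    [[0, 0, -1], [0, 0, 0], 0],
    [[0, 0, -2.5], [0, 0, 0], 0],
    [[0, 0, -4.5], [0, 0, 0], 0],
    [[-1, 0, -6], [0, 0, 0], 0],
    [[-1.5, 0, -6], [0, 0, 0], 0]
  ]
}}

```text
time: 4.28
tool_pos: [0.4837, -0.2161, 0.2226]
tool_rot: [0.003, 0.994, 0.105, 0.003]
contact_force: [-1.1, -0.5, -0.0]
gripper_width: 0.0
grasp_force: 0.0
```

```bash
python3 - <<'E'
from h import *
s=state();print(s['time'],s['tool_pos'],s['contact_force'])
im,d=grab_frame('side');cv2.imwrite('pics/s2.png',im[...,::-1])
from scipy.spatial.transform import Rotation as Ro
s=state();R=Ro.from_quat(np.roll(s['tool_rot'],-1)).as_matrix()
p=camera_params('wrist');H=np.array(p['hand_eye']);im,d=grab_frame('wrist')
f=210/np.tan(np.radians(p['fovy'])/2);v,u=np.mgrid[:420,:560]
P=np.stack([(u-p['cx'])/f*d,(v-p['cy'])/f*d,d],-1)
W=(P@H[:3,:3].T+H[:3,3])@R.T+s['tool_pos']
hsv=cv2.cvtColor(im,cv2.COLOR_RGB2HSV)
w=((hsv[...,1]<60)&(hsv[...,2]>150)&(d>0)&(W[...,2]>.06)&(W[...,2]<.13)&(np.linalg.norm(W[...,:2]-[.515,-.207],axis=-1)<.06))
print('pad',w.sum(),np.percentile(W[w],[2,50,98],axis=0).round(4))
o=(hsv[...,0]<14)&(hsv[...,1]>200)&(d>0)&(W[...,2]>.05);O=W[o]
print('lid plane',np.linalg.lstsq(np.c_[O[:,:2],np.ones(len(O))],O[:,2],rcond=None)[0],cv2.minAreaRect(O[:,:2].astype(np.float32)))
E
```

```text
4.275 [ 0.48373988 -0.2160835   0.22257085] [-1.14829238 -0.51935665 -0.00823084]
pad 2359 [[ 0.4901 -0.2338  0.0677]
 [ 0.5111 -0.2089  0.0714]
 [ 0.5278 -0.1825  0.073 ]]
lid plane [0.00105054 0.00609265 0.07098246] ((0.5620172023773193, -0.26004090905189514), (0.16207309067249298, 0.2948348820209503), 8.538351058959961)
```

View pics/s2.png

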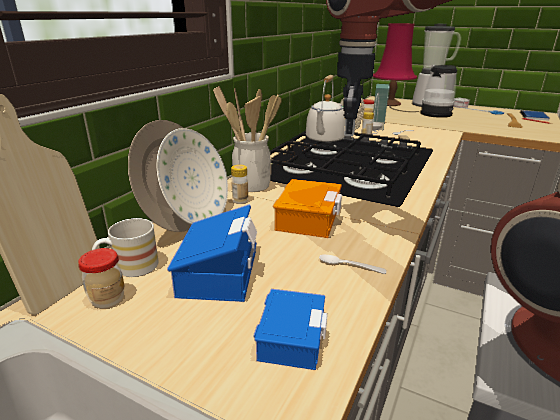

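The orange lid is shut and flat, with its pad at z = 0.071. The blue lid at (215,240) is still ajar, the boxes look undisturbed, and the arm is clear.

```bash
python3 -c "
from plant import *
print(job_done())"
```

```text
the job is handed in; nothing more can be done
None
```

The orange lid is latched shut and stayed shut after I let go, the blue lid is still ajar, neither box was visibly moved, and the job is handed in (about 4.4 s used).

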